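# Gauge a capacitor can in the bench caliper

### The job

Stand the large capacitor can upright on the bench caliper's base plate between its two jaws and let go of it. Then gently close the sliding jaw until the can is nipped between both jaws, without squeezing it hard or twisting the jaw out of square, and leave it like that, jaw closed on the can, with nothing else on the bench disturbed.

Things in the scene. Friction and masses are not known exactly. Their poses are not given: they have to be found in the camera images.
- can_center (a point): Centre (half-way up) of the loose large capacitor: an upright aluminium can with a black sleeve, 35 mm in diameter, 50 mm tall, about 75 g, standing on the bench. It is the largest round can there; its place changes.
- can: The same can, origin at the centre of its underside, z up along its axis.
- caliper: Bench caliper fixed to the bench at a varying place and yaw. Origin: underside centre of its grey base plate, 150 (x) x 250 (y) x 8 mm thick. Steel beam along y at x = +50 mm, 24 mm wide, top 20 mm above the bench. Both jaws reach from it towards -x to x = -45 mm, tops 36 mm above the bench. Fixed jaw: 16 mm thick, face at y = -55 mm looking to +y. Sliding jaw: on its +y side, closes towards -y.
- anvil_face (a point): Middle of the fixed jaw's measuring face, 22 mm above the bench, at x = -5 mm, y = -55 mm of the caliper; axes as the caliper's.
- seat (a point): Point on top of the base plate in front of the fixed jaw where the can is to stand, at x = -5 mm, y = -30 mm of the caliper, 8 mm above the bench; axes as the caliper's. Within 12 mm of this line in x is good; anywhere between the jaws in y.
- slide (a joint): Travel of the sliding jaw in m: 0 is fully open, where the faces are 85 mm apart; grows as it closes (towards -y), the gap being 85 mm minus this. It starts at 0 to 15 mm, drags with about 2.5 N and stays where it is left. With the can nipped, the push at the back of the jaw grows by about 8 N per mm (less at the lug).
- jaw: The sliding jaw, its lower edge 10 mm above the bench. Origin on the beam's middle, at bench height, 22 mm behind (+y of) its face; axes as the caliper's when square. It has sprung play about the vertical through this origin (25 Nm/rad): pushing hard twists it out of square, least when pushed in line with the can rather than over the beam.
- jaw_face (a point): Point on the sliding jaw's measuring face (looks to -y), 55 mm out from the beam's middle, 23 mm above the bench; axes as the jaw's.
- jaw_back (a point): Point on the back of the sliding jaw (looks to +y), 16 mm behind jaw_face, 55 mm out from the beam's middle, 23 mm above the bench: where a fingertip can push it. The back is free and flat from 25 mm nearer the beam than that out to the end of the jaw, 40 mm farther out.
- thumb_lug (a point): Middle of the thumb lug on top of the sliding jaw over the beam, 12 (y) x 26 (x) mm, 22 mm high, from 35 to 57 mm above the bench.
- small_can: Bystander: smaller capacitor, 22 mm in diameter, 40 mm tall, origin at its underside.
- valve: Bystander: glass radio valve standing upright, 23 mm in diameter, 58 mm tall, origin at its underside.
- clamp: Bystander: steel ring clamp lying flat, 42 mm in diameter, 14 mm high.
- transformer: Bystander: transformer, 80 x 70 mm, 54 mm high.
- screwdriver: Bystander: screwdriver lying on the bench.
- carton_a: Bystander: small white carton, 32 x 32 mm, 56 mm tall.
- carton_b: Bystander: another such carton.
Mind the look-alikes: they are no part of the job. Leave any yellow look-alike of the can alone.

How it is judged:
By the outcome, as a careful person would: the job done as asked, in the order asked, and still so for the second after the job is handed in, with the robot touching nothing.
It also fails if it takes over 58 s, if anything falls off the work surface, if the arm or the gripper's body presses on something with over 40 N, if the wrist force passes 120 N, or if a joint passes its speed limit or range.

### The arm

A 6-joint arm with a two-finger parallel gripper is mounted at the origin on the work surface. World frame = base frame: x ahead of the robot, y to its left, z up, the work surface at z = 0. Lengths are in mm, angles in degrees, forces in N, time in s.
With the tool pointing down it reaches from about 300 to 850 mm from the base axis. Payload 4.2 kg.
Tool frame: the origin (TCP) lies at the very end of the fingers, on their centre line; the grasp point (between the pads) lies 19 mm behind it (env.grasp_offset is the distance from the TCP to the grasp point, in mm); z points along the fingers, y is the line along which they close (so a half turn about z gives the same grasp; the last joint's range is limited). The gripper opens to 91 mm and grips with 3 to 60 N. Pads are 32 mm wide; open, the fingers measure 118 mm over their backs; the gripper's body (76 mm by 178 mm) begins 60 mm behind the grasp point.
Start: joints at [-75.401, 18.312, 89.639, -0, 72.044, -1.146], TCP at [156.032, -553.441, 213.976] pointing down, gripper open.
Joint ranges: [-177.97, 177.97], [-48.28, 115.42], [12.27, 149.76], [-77.06, 257.06], [2.81, 150.46], [-146.56, 146.56]. Speed limits (degrees/s): [147.25, 147.25, 180, 180, 180, 180].

### API

Orientations are given as [roll, pitch, yaw] about the fixed x, y, z axes, in that order (R = Rz(yaw) Ry(pitch) Rx(roll)).
In Python, from workcell import env gives the robot as it stands. The module is installed in compiled form; this text tells all that it offers.
- The arm moves only by the tool send_rows, never from a script. Its argument "motion" is a list of rows, each an object of numbers: "tx", "ty", "tz": the shift along the tool's x, y, z in units of 500 mm (1.0 is 500 mm); "rx", "ry", "rz": the turn, a rotation vector about the tool's x, y, z in units of 30 degrees (1.0 is 30 degrees); "gripper": the closure, from -1 (fully open) to 1 (shut). In form: [{"tx": .., "ty": .., "tz": .., "rx": .., "ry": .., "rz": .., "gripper": ..}, ...]. A call has 1 to 12 rows; each row shifts and turns the commanded pose from where the row before left it, along the tool's axes as they then stand; what a row does not reach is not made up. A row lasts 1/8 s, in which the tool goes at most 62.5 mm and 10.7 degrees, less where a joint would pass 70% of its speed; a pose out of reach is approached as far as the arm can. A call with a number of a shift or a turn outside -1 to 1 is refused whole. A call with a gripper value outside its range is refused whole. The fingers move at their own pace and stop on an object; "grip_force" is the grip in N (left out, the last holds). Time passes only in rows, so rows that do not move let the fingers close. It gives the time, the measured TCP pose, the force, the opening and the grip force at its end, in the units of the state.
- env.state(): the state, without advancing time (a new reading comes with each control period).
- env.grab_frame(name): name is "side" or "top"; returns a dict with "frame" (420x560x3 uint8, red, green, blue), "vertical_fov" (degrees; the focal length in pixels is half the picture's height over the tangent of half this angle, whatever the lens; pixels are square), "cx", "cy" (the principal point, pixels), "rvec" (rotation vector, rad) and "tvec" (3), from world to camera coordinates, as OpenCV has them. Camera axes: x right, y down, z forward; pixel columns grow to the right and rows downward; lengths in mm; the calibration is good to about 2 mm. A picture is of the moment at which its call begins. There is no depth.
- env.job_done(): hands the job in; it is judged then, once.
The state is a dict: "time_s": time; "qpos": joint angles; "qvel": joint speeds; "effort": joint torques, N m; "ee_pos": TCP position; "ee_rot": TCP orientation; "force": force on the tool from outside, world axes, zero at the start; "torque": the same for the moment, N m; "gripper_width": finger opening in mm; "gripper_force": force on a finger pad.
Only numpy, scipy, OpenCV 4.12 (cv2) and the standard library are available. Lean on these libraries where they do the work, as an engineer would, in place of code of your own. Each camera call takes 0.05 s, during which the arm holds its last target. There are 200 camera calls.

## Working session

There is one attempt and no reset: what is moved stays moved. The work goes in short steps, Python scripts to look and compute and a tool call to move; the robot and the scene stay as the last step left them, time stands still between calls to the robot, and variables do not carry over. Pictures are saved under pics/ and viewed, at most 10 in all, crops included, and the job is handed in when it is done.

Besides the shell and the picture viewer there is one more tool, called after ">>>" as name([rows], argument=value, ...), one row to a line, values as JSON. send_rows: Moves the arm, as the interface text tells. Shifts and turns lie within -1 to 1; 1 stands for 500 mm of shift or 30 degrees of turn. Its arguments: {"type":"object","properties":{"motion":{"type":"array"},"grip_force":{"type":"number"}},"required":["motion"]}

```bash
mkdir -p pics; cat > h.py <<'E'
import numpy as np, cv2
from scipy.spatial.transform import Rotation as Ro
def cam(d):
    f=d["frame"].shape[0]/2/np.tan(np.radians(d["vertical_fov"])/2)
    K=np.array([[f,0,d["cx"]],[0,f,d["cy"]],[0,0,1]])
    R=cv2.Rodrigues(np.array(d["rvec"],float))[0]; return K,R,np.array(d["tvec"],float).reshape(3)
def ray(c,u,v,z):
    K,R,t=c; o=-R.T@t; r=R.T@np.linalg.inv(K)@[u,v,1]; return o+r*(z-o[2])/r[2]
def proj(c,P):
    K,R,t=c; q=(np.atleast_2d(P)@R.T+t)@K.T; return q[:,:2]/q[:,2:]
E
python3 - <<'E'
from workcell import env
import cv2,pickle
from h import *
for n in("top","side"):
    d=env.grab_frame(n); pickle.dump(d,open(n+".pkl","wb"))
    c=cam(d); print(n,c[0][0,0],d["cx"],d["cy"],-c[1].T@c[2],c[1][2])
    cv2.imwrite(f"pics/{n}0.png",cv2.resize(d["frame"][:,:,::-1],None,fx=1.4,fy=1.4,interpolation=cv2.INTER_CUBIC))
print(env.state())
E
```

```text
top 538.5135773133603 280.0185927195437 205.38005474578165 [ 499.15077841  -59.8649941  1234.64608216] [ 0.04263605  0.00605151 -0.99907234]
side 453.7825178670167 284.98309143685725 209.43148815942715 [ 419.45627765 1046.80174904  660.6714535 ] [ 0.12374067 -0.86863296 -0.47975517]
{'time_s': 0.1, 'qpos': array([-7.54002915e+01,  1.83461746e+01,  8.96982037e+01, -2.13915806e-03,
        7.20427061e+01, -1.14548800e+00]), 'qvel': array([-0.03683742, -0.03749242, -0.1195551 ,  0.06273763, -0.09673241,
       -0.04445956]), 'effort': array([ 1.63781657e-03, -4.13332129e+01, -2.32508218e+01,  7.27778021e-02,
        4.21504292e-02, -7.93637241e-05]), 'ee_pos': array([ 155.91508413, -553.00375349,  213.23063819]), 'ee_rot': array([-1.79912892e+02,  2.92617823e-04,  1.57458577e+01]), 'force': array([-0.48258413, -0.02163646, -0.81579563]), 'torque': array([-0.02376308,  0.08900043,  0.00564159]), 'gripper_force': 0.0, 'gripper_width': 91.48200139896343}
```

View pics/top0.png

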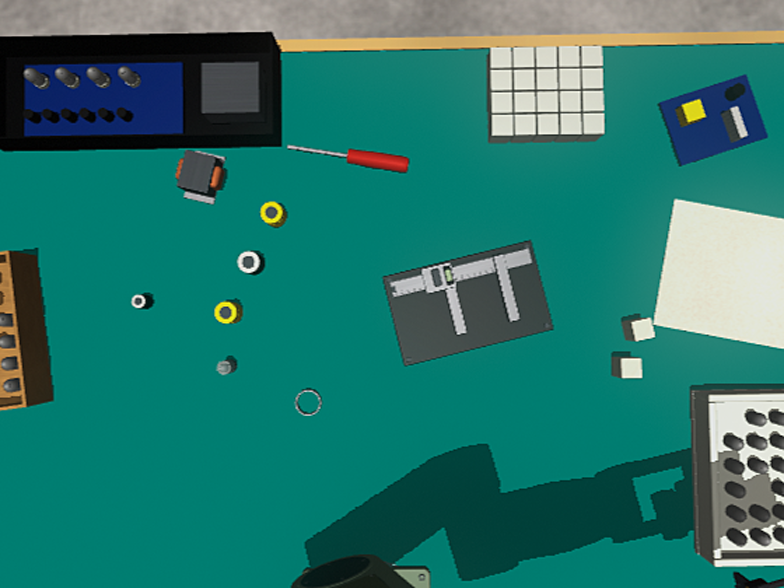

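View pics/side0.png

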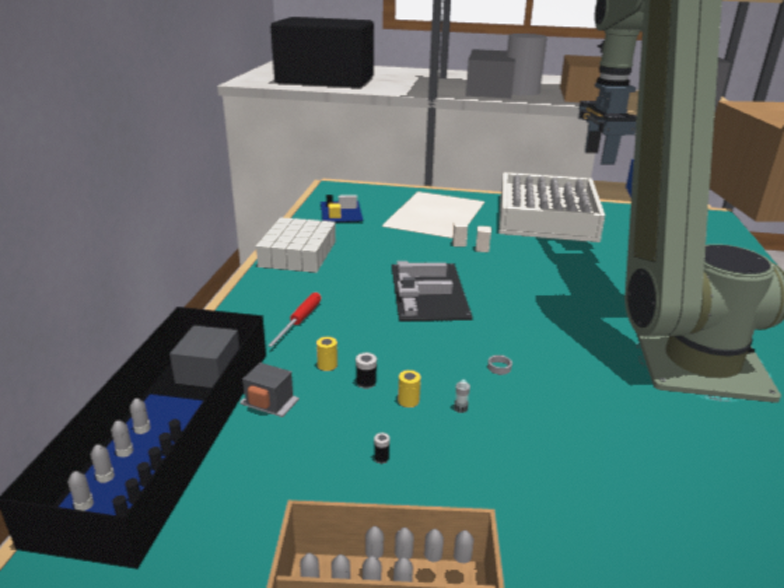

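The top view shows these candidates for the can:
- Black can with an aluminium top: top (250,262), side (366,368).
- Yellow look-alikes: top (272,212) and (226,312).
- Small can: top (139,301).
- Valve: top (226,366).

I choose the large black one. The caliper is at about (468,302). Next I'll check both in close crops.

```bash
python3 - <<'E'
import cv2,pickle,numpy as np
d=pickle.load(open("top.pkl","rb"))["frame"][:,:,::-1]
a=d[165:265,270:400]; cv2.imwrite("pics/cal.png",cv2.resize(a,None,fx=6,fy=6,interpolation=cv2.INTER_CUBIC))
s=pickle.load(open("side.pkl","rb"))["frame"][:,:,::-1]
b=np.hstack([cv2.resize(d[165:215,150:210],None,fx=6,fy=6,interpolation=cv2.INTER_CUBIC),cv2.resize(s[240:290,230:290],None,fx=6,fy=6,interpolation=cv2.INTER_CUBIC)])
cv2.imwrite("pics/can.png",b)
E
```

```text
(no output)
```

View pics/cal.png

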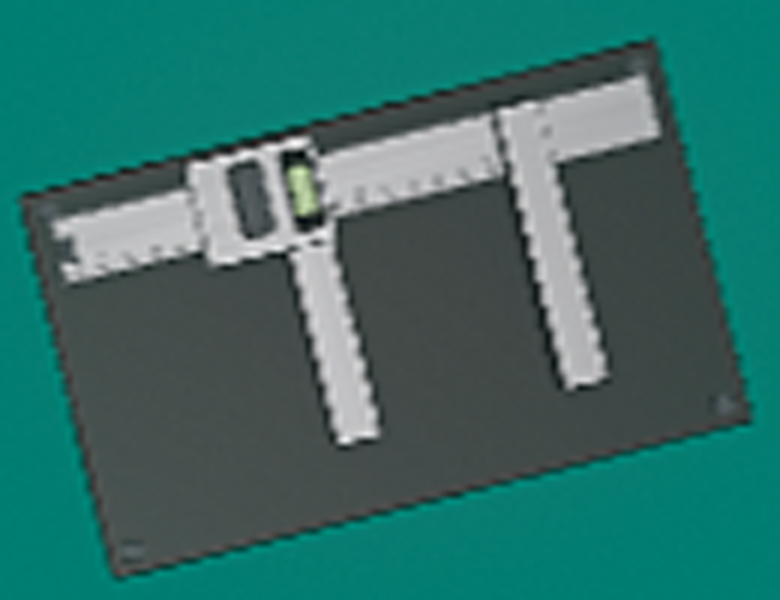

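View pics/can.png

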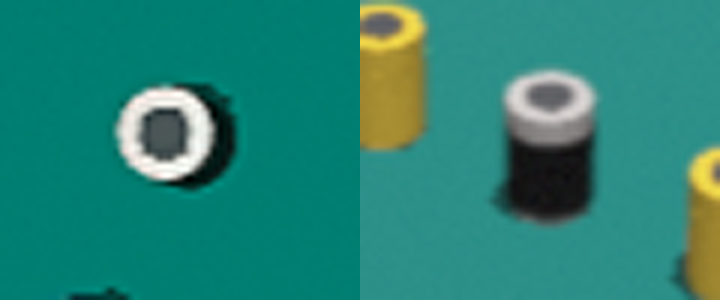

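The crops show the caliper plate with corners at (22,195), (655,38), (750,420), (118,578). The fixed jaw's face edge is at about (568,390), and the sliding jaw's face edge at about (380,435). The can is the large one with a black sleeve and aluminium top, its top centred at (165,133) and, in the side view, at (549,98).

```bash
cat >> h.py <<'E'
import os
def T(): return np.array([float(x) for x in open("cal.txt").read().split()])
E
python3 - <<'E'
import pickle
from h import *
from scipy.optimize import least_squares
t=pickle.load(open("top.pkl","rb"));s=pickle.load(open("side.pkl","rb"))
ct,cs=cam(t),cam(s)
f=lambda p:((np.array(p)+.5)/6-.5)+[270,165]
pl=[ray(ct,*f(p),8)[:2] for p in[(22,195),(655,38),(750,420),(118,578)]]
loc=np.array([[75,125],[75,-125],[-75,-125],[-75,125.]])
rot=lambda a:np.array([[np.cos(a),-np.sin(a)],[np.sin(a),np.cos(a)]])
r=least_squares(lambda q:((loc@rot(q[2]).T+q[:2])-pl).ravel(),[500,-100,0]).x
print("caliper",r[:2],np.degrees(r[2]),"resid",((loc@rot(r[2]).T+r[:2])-pl).round(1).tolist())
np.savetxt("cal.txt",r)
for n,p in dict(slide_tip_back=(338,445),slide_tip_face=(380,435),face_root=(333,240),fix_tip_face=(568,390),fix_tip_back=(607,378)).items():
    print(n,((ray(ct,*f(p),36)[:2]-r[:2])@rot(r[2])).round(1))
k=lambda p,o:((np.array(p)+.5)/6-.5)+o
print("can top",ray(ct,*k((165,133),[150,165]),50),"side",ray(cs,*k((189,98),[230,240]),50))
# same for yellow cans/neighbours (48mm?), from the 1.4x pictures
for n,p,z in[("yel1",(272,212),50),("yel2",(226,312),50),("small",(139,301),40),("valve",(226,362),58)]:
    print(n,ray(ct,p[0]/1.4,p[1]/1.4,z).round())
P=lambda x,y:(rot(r[2])@[x,y]+r[:2]).round(1)
print("seat",P(-5,-30),"back push",P(-5,80))
E
```

```text
caliper [ 525.8906504 -174.8580548] 13.049645383683554 resid [[0.0, 1.1], [0.4, -0.6], [-0.0, -1.9], [-0.4, 1.5]]
slide_tip_back [-45.2  32.5]
slide_tip_face [-45.3  16.5]
face_root [28.9 15.8]
fix_tip_face [-45.9 -55.1]
fix_tip_back [-45.1 -70.2]
can top [594.38680972 173.9419323   50.        ] side [597.05441308 177.90657073  50.        ]
yel1 [672. 135.  50.]
yel2 [515. 209.  50.]
small [535. 350.  40.]
valve [437. 208.  58.]
seat [ 527.8 -205.2] back push [503.  -98.1]
```

>>> send_rows([
  {"rz": -0.323},
  {"rz": -0.323},
  {"rz": -0.323},
  {"rz": -0.323},
  {"rz": -0.323},
  {"rz": -0.323},
  {"rz": -0.323},
  {"rz": -0.323},
  {"rz": -0.326},
  {},
])

```text
invalid input at $.motion[0]: expected keys tx, ty, tz, rx, ry, rz, gripper
```

```bash
cat >> h.py <<'E'
def go(env,target,yaw):
    s=env.state(); R=Ro.from_euler("xyz",s["ee_rot"],degrees=True)
    D=Ro.from_euler("xyz",[180,0,yaw],degrees=True)
    print("t",round(s["time_s"],2),"pos",s["ee_pos"].round(1),"rot",s["ee_rot"].round(2),"q",s["qpos"].round(0),"F",s["force"].round(2),"w",round(s["gripper_width"],1),"gf",s["gripper_force"])
    print("shift units",(R.inv().apply(np.array(target)-s["ee_pos"])/500).round(4),"turn units",((R.inv()*D).as_rotvec(degrees=True)/30).round(4))
E
python3 -c "
from workcell import env
from h import *
go(env,[595.5,175.5,130],103.05)"
```

```text
t 0.1 pos [ 155.9 -553.   213.2] rot [-179.91    0.     15.75] q [-75.  18.  90.  -0.  72.  -1.] F [-0.48 -0.02 -0.82] w 91.5 gf 0.0
shift units [ 1.2416 -1.1635  0.1682] turn units [-2.3000e-03 -2.2000e-03 -2.9101e+00]
```

>>> send_rows([
  {"tx": 0,"ty": 0,"tz": 0,"rx": 0,"ry": 0,"rz": -0.323,"gripper": -1},
  {"tx": 0,"ty": 0,"tz": 0,"rx": 0,"ry": 0,"rz": -0.323,"gripper": -1},
  {"tx": 0,"ty": 0,"tz": 0,"rx": 0,"ry": 0,"rz": -0.323,"gripper": -1},
  {"tx": 0,"ty": 0,"tz": 0,"rx": 0,"ry": 0,"rz": -0.323,"gripper": -1},
  {"tx": 0,"ty": 0,"tz": 0,"rx": 0,"ry": 0,"rz": -0.323,"gripper": -1},
  {"tx": 0,"ty": 0,"tz": 0,"rx": 0,"ry": 0,"rz": -0.323,"gripper": -1},
  {"tx": 0,"ty": 0,"tz": 0,"rx": 0,"ry": 0,"rz": -0.323,"gripper": -1},
  {"tx": 0,"ty": 0,"tz": 0,"rx": 0,"ry": 0,"rz": -0.323,"gripper": -1},
  {"tx": 0,"ty": 0,"tz": 0,"rx": 0,"ry": 0,"rz": -0.326,"gripper": -1},
  {"tx": 0,"ty": 0,"tz": 0,"rx": 0,"ry": 0,"rz": 0,"gripper": -1},
])

```text
time_s: 1.35
ee_pos: [156.0, -553.2, 213.6]
ee_rot: [-180.0, -0.0, 102.9]
force: [-0.1, 0.7, 0.0]
gripper_width: 91.1
gripper_force: 0.0
```

```bash
python3 -c "
from workcell import env
from h import *
go(env,[595.5,175.5,130],103.05)"
```

```text
t 1.35 pos [ 156.  -553.2  213.6] rot [-1.8000e+02 -5.0000e-02  1.0293e+02] q [-75.  18.  90.  -0.  72. -88.] F [-0.1   0.7   0.04] w 91.1 gf 0.0
shift units [1.2236 1.1829 0.1681] turn units [-0.0001 -0.0015 -0.004 ]
```

>>> send_rows([
  {"tx": 0.03,"ty": 0.03,"tz": 0,"rx": 0,"ry": 0,"rz": 0,"gripper": -1},
  {"tx": 0.06,"ty": 0.058,"tz": 0,"rx": 0,"ry": 0,"rz": 0,"gripper": -1},
  {"tx": 0.06,"ty": 0.058,"tz": 0,"rx": 0,"ry": 0,"rz": 0,"gripper": -1},
  {"tx": 0.06,"ty": 0.058,"tz": 0,"rx": 0,"ry": 0,"rz": 0,"gripper": -1},
  {"tx": 0.06,"ty": 0.058,"tz": 0,"rx": 0,"ry": 0,"rz": 0,"gripper": -1},
  {"tx": 0.06,"ty": 0.058,"tz": 0,"rx": 0,"ry": 0,"rz": 0,"gripper": -1},
  {"tx": 0.06,"ty": 0.058,"tz": 0,"rx": 0,"ry": 0,"rz": 0,"gripper": -1},
  {"tx": 0.06,"ty": 0.058,"tz": 0,"rx": 0,"ry": 0,"rz": 0,"gripper": -1},
  {"tx": 0.06,"ty": 0.058,"tz": 0,"rx": 0,"ry": 0,"rz": 0,"gripper": -1},
  {"tx": 0.06,"ty": 0.058,"tz": 0,"rx": 0,"ry": 0,"rz": 0,"gripper": -1},
  {"tx": 0.06,"ty": 0.058,"tz": 0,"rx": 0,"ry": 0,"rz": 0,"gripper": -1},
  {"tx": 0.06,"ty": 0.058,"tz": 0,"rx": 0,"ry": 0,"rz": 0,"gripper": -1},
])

```text
time_s: 2.85
ee_pos: [403.3, -139.5, 214.0]
ee_rot: [180.0, -0.0, 103.0]
force: [-0.3, -0.1, 0.1]
gripper_width: 90.8
gripper_force: 0.0
```

>>> send_rows([
  {"tx": 0.06,"ty": 0.058,"tz": 0,"rx": 0,"ry": 0,"rz": 0,"gripper": -1},
  {"tx": 0.06,"ty": 0.058,"tz": 0,"rx": 0,"ry": 0,"rz": 0,"gripper": -1},
  {"tx": 0.06,"ty": 0.058,"tz": 0,"rx": 0,"ry": 0,"rz": 0,"gripper": -1},
  {"tx": 0.06,"ty": 0.058,"tz": 0,"rx": 0,"ry": 0,"rz": 0,"gripper": -1},
  {"tx": 0.06,"ty": 0.058,"tz": 0,"rx": 0,"ry": 0,"rz": 0,"gripper": -1},
  {"tx": 0.06,"ty": 0.058,"tz": 0,"rx": 0,"ry": 0,"rz": 0,"gripper": -1},
  {"tx": 0.06,"ty": 0.058,"tz": 0.04,"rx": 0,"ry": 0,"rz": 0,"gripper": -1},
  {"tx": 0.06,"ty": 0.058,"tz": 0.04,"rx": 0,"ry": 0,"rz": 0,"gripper": -1},
  {"tx": 0.05,"ty": 0.05,"tz": 0.04,"rx": 0,"ry": 0,"rz": 0,"gripper": -1},
  {"tx": 0,"ty": 0,"tz": 0.03,"rx": 0,"ry": 0,"rz": 0,"gripper": -1},
  {"tx": 0,"ty": 0,"tz": 0.02,"rx": 0,"ry": 0,"rz": 0,"gripper": -1},
  {"tx": 0,"ty": 0,"tz": 0,"rx": 0,"ry": 0,"rz": 0,"gripper": -1},
])

```text
time_s: 4.35
ee_pos: [592.9, 173.4, 128.5]
ee_rot: [-179.9, 0.0, 103.0]
force: [0.1, 0.2, -0.5]
gripper_width: 91.2
gripper_force: 0.0
```

```bash
python3 - <<'E'
from workcell import env
from h import *
go(env,[595.5,175.5,17],103.05)
o=[]
for n,p in(("top",[595,175,50]),("side",[595,175,50])):
    d=env.grab_frame(n);c=cam(d);u,v=proj(c,p)[0].astype(int);f=d["frame"][:,:,::-1]
    y,x=max(v-40,0),max(u-30,0); o.append(cv2.resize(f[y:y+80,x:x+60],(360,480),interpolation=cv2.INTER_CUBIC)); print(n,x,y,proj(c,[env.state()["ee_pos"],[595.5,175.5,50]]))
cv2.imwrite("pics/g1.png",np.hstack(o))
E
```

```text
t 4.35 pos [592.9 173.4 128.5] rot [-1.7989e+02  2.0000e-02  1.0298e+02] q [15. 26. 91. -0. 63.  2.] F [ 0.12  0.21 -0.53] w 91.2 gf 0.0
shift units [0.003  0.0064 0.223 ] turn units [-0.0035  0.0006 -0.0024]
top 146 146 [[169.68483972 184.16460113]
 [176.37508424 186.25816079]]
side 232 215 [[262.72196307 226.03457843]
 [261.93291528 255.41703449]]
```

View pics/g1.png

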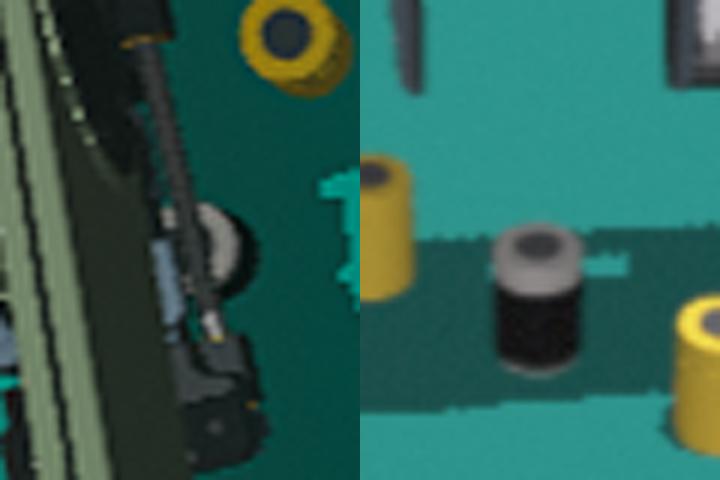

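>>> send_rows([
  {"tx": 0.003,"ty": 0.006,"tz": 0.04,"rx": 0,"ry": 0,"rz": 0,"gripper": -1},
  {"tx": 0,"ty": 0,"tz": 0.04,"rx": 0,"ry": 0,"rz": 0,"gripper": -1},
  {"tx": 0,"ty": 0,"tz": 0.04,"rx": 0,"ry": 0,"rz": 0,"gripper": -1},
  {"tx": 0,"ty": 0,"tz": 0.04,"rx": 0,"ry": 0,"rz": 0,"gripper": -1},
  {"tx": 0,"ty": 0,"tz": 0.04,"rx": 0,"ry": 0,"rz": 0,"gripper": -1},
  {"tx": 0,"ty": 0,"tz": 0.023,"rx": 0,"ry": 0,"rz": 0,"gripper": -1},
  {"tx": 0,"ty": 0,"tz": 0,"rx": 0,"ry": 0,"rz": 0,"gripper": -1},
  {"tx": 0,"ty": 0,"tz": 0,"rx": 0,"ry": 0,"rz": 0,"gripper": 0},
  {"tx": 0,"ty": 0,"tz": 0,"rx": 0,"ry": 0,"rz": 0,"gripper": 0},
  {"tx": 0,"ty": 0,"tz": 0,"rx": 0,"ry": 0,"rz": 0,"gripper": 0},
], grip_force=15)

```text
time_s: 5.7
ee_pos: [597.0, 176.5, 18.0]
ee_rot: [179.9, 0.0, 103.0]
force: [0.3, 0.0, -0.3]
gripper_width: 64.2
gripper_force: 0.0
```

>>> send_rows([
  {"tx": 0,"ty": 0,"tz": 0,"rx": 0,"ry": 0,"rz": 0,"gripper": 1},
  {"tx": 0,"ty": 0,"tz": 0,"rx": 0,"ry": 0,"rz": 0,"gripper": 1},
  {"tx": 0,"ty": 0,"tz": 0,"rx": 0,"ry": 0,"rz": 0,"gripper": 1},
  {"tx": 0,"ty": 0,"tz": 0,"rx": 0,"ry": 0,"rz": 0,"gripper": 1},
])

```text
time_s: 6.2
ee_pos: [596.6, 176.3, 17.4]
ee_rot: [-180.0, 0.0, 103.0]
force: [-0.2, -0.5, 0.4]
gripper_width: 34.8
gripper_force: 15.0
```

>>> send_rows([
  {"tx": 0,"ty": 0,"tz": -0.02,"rx": 0,"ry": 0,"rz": 0,"gripper": 1},
  {"tx": 0,"ty": 0,"tz": -0.05,"rx": 0,"ry": 0,"rz": 0,"gripper": 1},
  {"tx": 0,"ty": 0,"tz": -0.06,"rx": 0,"ry": 0,"rz": 0,"gripper": 1},
  {"tx": -0.03,"ty": -0.012,"tz": -0.06,"rx": 0,"ry": 0,"rz": 0,"gripper": 1},
  {"tx": -0.06,"ty": -0.026,"tz": -0.05,"rx": 0,"ry": 0,"rz": 0,"gripper": 1},
  {"tx": -0.08,"ty": -0.035,"tz": -0.03,"rx": 0,"ry": 0,"rz": 0,"gripper": 1},
  {"tx": -0.08,"ty": -0.035,"tz": 0,"rx": 0,"ry": 0,"rz": 0,"gripper": 1},
  {"tx": -0.08,"ty": -0.035,"tz": 0,"rx": 0,"ry": 0,"rz": 0,"gripper": 1},
  {"tx": -0.08,"ty": -0.035,"tz": 0,"rx": 0,"ry": 0,"rz": 0,"gripper": 1},
  {"tx": -0.08,"ty": -0.035,"tz": 0,"rx": 0,"ry": 0,"rz": 0,"gripper": 1},
  {"tx": -0.08,"ty": -0.035,"tz": 0,"rx": 0,"ry": 0,"rz": 0,"gripper": 1},
  {"tx": -0.06,"ty": -0.026,"tz": 0,"rx": 0,"ry": 0,"rz": 0,"gripper": 1},
])

```text
time_s: 7.7
ee_pos: [533.9, -163.2, 153.1]
ee_rot: [180.0, 0.0, 103.0]
force: [1.3, -0.0, -2.1]
gripper_width: 34.7
gripper_force: 15.0
```

>>> send_rows([
  {"tx": -0.04,"ty": -0.02,"tz": 0,"rx": 0,"ry": 0,"rz": 0,"gripper": 1},
  {"tx": -0.032,"ty": -0.012,"tz": 0,"rx": 0,"ry": 0,"rz": 0,"gripper": 1},
  {"tx": 0,"ty": 0,"tz": 0,"rx": 0,"ry": 0,"rz": 0,"gripper": 1},
  {"tx": 0,"ty": 0,"tz": 0,"rx": 0,"ry": 0,"rz": 0,"gripper": 1},
])

```text
time_s: 8.2
ee_pos: [527.0, -199.4, 152.5]
ee_rot: [180.0, -0.0, 103.1]
force: [0.3, 0.0, -1.0]
gripper_width: 34.6
gripper_force: 15.0
```

```bash
python3 - <<'E'
from workcell import env
from h import *
go(env,[526.6,-200.2,60],103.05)
d=env.grab_frame("side");c=cam(d);u,v=proj(c,[527,-180,60])[0].astype(int)
a=d["frame"][v-45:v+45,u-60:u+60,::-1]
print(u-60,v-45)
cv2.imwrite("pics/p1.png",cv2.resize(a,None,fx=6,fy=6,interpolation=cv2.INTER_CUBIC))
E
```

```text
t 8.2 pos [ 527.  -199.4  152.5] rot [ 1.7999e+02 -2.0000e-02  1.0306e+02] q [-22.  20.  97.   0.  64. -35.] F [ 0.26  0.03 -0.99] w 34.6 gf 15.000001341104507
shift units [-0.0014 -0.0012  0.1851] turn units [ 0.0004 -0.0008  0.0005]
247 144
```

View pics/p1.png

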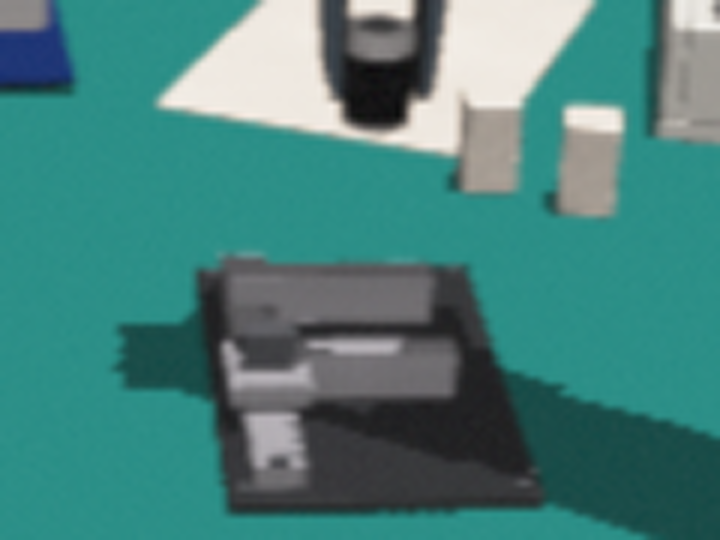

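The can hangs upright at about (378,75), above and beyond the jaws; the plate and jaws are clear. Lowering.

>>> send_rows([
  {"tx": -0.001,"ty": -0.001,"tz": 0.03,"rx": 0,"ry": 0,"rz": 0,"gripper": 1},
  {"tx": 0,"ty": 0,"tz": 0.05,"rx": 0,"ry": 0,"rz": 0,"gripper": 1},
  {"tx": 0,"ty": 0,"tz": 0.05,"rx": 0,"ry": 0,"rz": 0,"gripper": 1},
  {"tx": 0,"ty": 0,"tz": 0.04,"rx": 0,"ry": 0,"rz": 0,"gripper": 1},
  {"tx": 0,"ty": 0,"tz": 0.03,"rx": 0,"ry": 0,"rz": 0,"gripper": 1},
  {"tx": 0,"ty": 0,"tz": 0.025,"rx": 0,"ry": 0,"rz": 0,"gripper": 1},
  {"tx": 0,"ty": 0,"tz": 0.02,"rx": 0,"ry": 0,"rz": 0,"gripper": 1},
  {"tx": 0,"ty": 0,"tz": 0.004,"rx": 0,"ry": 0,"rz": 0,"gripper": 1},
  {"tx": 0,"ty": 0,"tz": 0,"rx": 0,"ry": 0,"rz": 0,"gripper": 1},
  {"tx": 0,"ty": 0,"tz": 0,"rx": 0,"ry": 0,"rz": 0,"gripper": 1},
])

```text
time_s: 9.5
ee_pos: [526.9, -200.9, 28.5]
ee_rot: [179.9, 0.0, 103.0]
force: [0.7, 0.3, -1.1]
gripper_width: 34.9
gripper_force: 15.0
```

>>> send_rows([
  {"tx": 0,"ty": 0,"tz": 0.002,"rx": 0,"ry": 0,"rz": 0,"gripper": 1},
  {"tx": 0,"ty": 0,"tz": 0,"rx": 0,"ry": 0,"rz": 0,"gripper": 1},
])

```text
time_s: 9.75
ee_pos: [526.5, -200.8, 27.1]
ee_rot: [180.0, 0.0, 103.0]
force: [0.5, 0.1, -0.7]
gripper_width: 34.6
gripper_force: 15.0
```

>>> send_rows([
  {"tx": 0,"ty": 0,"tz": 0.001,"rx": 0,"ry": 0,"rz": 0,"gripper": 1},
  {"tx": 0,"ty": 0,"tz": 0,"rx": 0,"ry": 0,"rz": 0,"gripper": 1},
])

```text
time_s: 10.0
ee_pos: [526.5, -200.7, 26.4]
ee_rot: [-180.0, 0.0, 103.0]
force: [0.0, 0.2, -0.8]
gripper_width: 34.7
gripper_force: 15.0
```

>>> send_rows([
  {"tx": 0,"ty": 0,"tz": 0.001,"rx": 0,"ry": 0,"rz": 0,"gripper": 1},
  {"tx": 0,"ty": 0,"tz": 0,"rx": 0,"ry": 0,"rz": 0,"gripper": 1},
])

```text
time_s: 10.25
ee_pos: [526.5, -200.7, 25.9]
ee_rot: [-180.0, 0.0, 103.0]
force: [-0.2, 0.0, -0.6]
gripper_width: 34.6
gripper_force: 15.0
```

>>> send_rows([
  {"tx": 0,"ty": 0,"tz": 0.001,"rx": 0,"ry": 0,"rz": 0,"gripper": 1},
  {"tx": 0,"ty": 0,"tz": 0,"rx": 0,"ry": 0,"rz": 0,"gripper": 1},
])

```text
time_s: 10.5
ee_pos: [526.5, -200.7, 25.4]
ee_rot: [-180.0, 0.0, 103.0]
force: [0.7, -0.8, -0.6]
gripper_width: 34.7
gripper_force: 15.0
```

>>> send_rows([
  {"tx": 0,"ty": 0,"tz": 0.001,"rx": 0,"ry": 0,"rz": 0,"gripper": 1},
  {"tx": 0,"ty": 0,"tz": 0,"rx": 0,"ry": 0,"rz": 0,"gripper": 1},
])

```text
time_s: 10.75
ee_pos: [526.5, -200.7, 25.4]
ee_rot: [180.0, 0.0, 103.0]
force: [-0.4, 0.1, 3.8]
gripper_width: 34.8
gripper_force: 15.0
```

>>> send_rows([
  {"tx": 0,"ty": 0,"tz": 0.001,"rx": 0,"ry": 0,"rz": 0,"gripper": 1},
  {"tx": 0,"ty": 0,"tz": 0,"rx": 0,"ry": 0,"rz": 0,"gripper": 1},
])

```text
time_s: 11.0
ee_pos: [526.5, -200.8, 25.4]
ee_rot: [180.0, 0.0, 103.0]
force: [-1.8, 1.0, 8.2]
gripper_width: 34.7
gripper_force: 15.0
```

Contact with the plate. I'll relieve the pressure, open the fingers partway and lift straight up.

>>> send_rows([
  {"tx": 0,"ty": 0,"tz": -0.0015,"rx": 0,"ry": 0,"rz": 0,"gripper": 1},
  {"tx": 0,"ty": 0,"tz": 0,"rx": 0,"ry": 0,"rz": 0,"gripper": 0.1},
  {"tx": 0,"ty": 0,"tz": 0,"rx": 0,"ry": 0,"rz": 0,"gripper": -0.1},
  {"tx": 0,"ty": 0,"tz": 0,"rx": 0,"ry": 0,"rz": 0,"gripper": -0.3},
  {"tx": 0,"ty": 0,"tz": 0,"rx": 0,"ry": 0,"rz": 0,"gripper": -0.3},
  {"tx": 0,"ty": 0,"tz": 0,"rx": 0,"ry": 0,"rz": 0,"gripper": -0.3},
])

```text
time_s: 11.75
ee_pos: [526.5, -200.8, 25.2]
ee_rot: [-180.0, 0.0, 103.0]
force: [0.6, -0.0, 0.9]
gripper_width: 59.1
gripper_force: 0.0
```

>>> send_rows([
  {"tx": 0,"ty": 0,"tz": -0.01,"rx": 0,"ry": 0,"rz": 0,"gripper": -0.3},
  {"tx": 0,"ty": 0,"tz": -0.03,"rx": 0,"ry": 0,"rz": 0,"gripper": -0.3},
  {"tx": 0,"ty": 0,"tz": -0.05,"rx": 0,"ry": 0,"rz": 0,"gripper": -0.3},
  {"tx": 0,"ty": 0,"tz": -0.06,"rx": 0,"ry": 0,"rz": 0,"gripper": -0.3},
  {"tx": 0,"ty": 0,"tz": -0.04,"rx": 0,"ry": 0,"rz": 0,"gripper": -0.3},
  {"tx": 0,"ty": 0,"tz": 0,"rx": 0,"ry": 0,"rz": 0,"gripper": 1},
])

```text
time_s: 12.5
ee_pos: [527.8, -201.3, 122.8]
ee_rot: [179.8, 0.2, 103.0]
force: [0.6, -0.7, 0.8]
gripper_width: 52.0
gripper_force: 0.0
```

```bash
python3 - <<'E'
from workcell import env
from h import *
r=T();a=r[2];P=lambda x,y:np.array([np.cos(a)*x-np.sin(a)*y+r[0],np.sin(a)*x+np.cos(a)*y+r[1]])
go(env,[*P(-5,65),90],103.05)
d=env.grab_frame("side");c=cam(d);u,v=proj(c,[527,-180,30])[0].astype(int)
x,y=u-45,v-35
im=cv2.resize(d["frame"][y:y+70,x:x+90,::-1],None,fx=8,fy=8,interpolation=cv2.INTER_CUBIC)
for X,Y,z in[(75,125,8),(-75,125,8),(-75,-125,8),(75,-125,8),(-45,-55,36),(-45,16,36),(-45,32,36)]:
    q=(proj(c,[*P(X,Y),z])[0]-[x,y]+.5)*8-.5; cv2.circle(im,tuple(q.astype(int)),3,(0,0,255),-1)
cv2.imwrite("pics/p2.png",im)
E
```

```text
t 12.5 pos [ 527.8 -201.3  122.8] rot [179.75   0.18 103.04] q [-22.  21.  99.  -0.  59. -35.] F [ 0.64 -0.73  0.81] w 52.0 gf 0.0
shift units [ 0.1825 -0.0021  0.065 ] turn units [ 0.0083  0.0059 -0.0002]
```

View pics/p2.png

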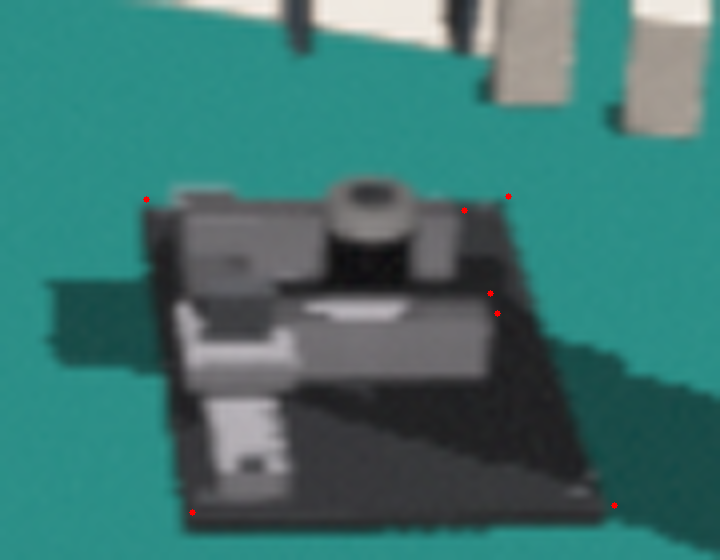

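The can stands upright between the jaws at about (370,235), and the gripper is clear. Next I'll move behind the sliding jaw with the fingers closed.

>>> send_rows([
  {"tx": 0.03,"ty": -0.002,"tz": 0,"rx": 0,"ry": 0,"rz": 0,"gripper": 1},
  {"tx": 0.05,"ty": 0,"tz": 0,"rx": 0,"ry": 0,"rz": 0,"gripper": 1},
  {"tx": 0.06,"ty": 0,"tz": 0,"rx": 0,"ry": 0,"rz": 0,"gripper": 1},
  {"tx": 0.043,"ty": 0,"tz": 0,"rx": 0,"ry": 0,"rz": 0,"gripper": 1},
  {"tx": 0,"ty": 0,"tz": 0,"rx": 0,"ry": 0,"rz": 0,"gripper": 1},
  {"tx": 0,"ty": 0,"tz": 0.03,"rx": 0,"ry": 0,"rz": 0,"gripper": 1},
  {"tx": 0,"ty": 0,"tz": 0.05,"rx": 0,"ry": 0,"rz": 0,"gripper": 1},
  {"tx": 0,"ty": 0,"tz": 0.05,"rx": 0,"ry": 0,"rz": 0,"gripper": 1},
  {"tx": 0,"ty": 0,"tz": 0.03,"rx": 0,"ry": 0,"rz": 0,"gripper": 1},
  {"tx": 0,"ty": 0,"tz": 0,"rx": 0,"ry": 0,"rz": 0,"gripper": 1},
  {"tx": 0,"ty": 0,"tz": 0,"rx": 0,"ry": 0,"rz": 0,"gripper": 1},
])

```text
time_s: 13.92
ee_pos: [505.5, -112.2, 40.6]
ee_rot: [179.9, 0.0, 103.0]
force: [-0.3, -0.4, 0.6]
gripper_width: 0.7
gripper_force: 0.0
```

```bash
python3 - <<'E'
from workcell import env
from h import *
r=T();a=r[2];P=lambda x,y:np.array([np.cos(a)*x-np.sin(a)*y+r[0],np.sin(a)*x+np.cos(a)*y+r[1]])
go(env,[*P(-5,65),17],103.05)
E
```

```text
t 13.93 pos [ 505.5 -112.2   40.6] rot [1.7994e+02 4.0000e-02 1.0303e+02] q [-14.  23. 111.  -0.  46. -27.] F [-0.29 -0.43  0.56] w 0.7 gf 0.0
shift units [-0.0013  0.0014  0.0473] turn units [ 0.002   0.0013 -0.0007]
```

>>> send_rows([
  {"tx": 0,"ty": 0.0015,"tz": 0.03,"rx": 0,"ry": 0,"rz": 0,"gripper": 1},
  {"tx": 0,"ty": 0,"tz": 0.017,"rx": 0,"ry": 0,"rz": 0,"gripper": 1},
  {"tx": 0,"ty": 0,"tz": 0,"rx": 0,"ry": 0,"rz": 0,"gripper": 1},
  {"tx": -0.008,"ty": 0,"tz": 0,"rx": 0,"ry": 0,"rz": 0,"gripper": 1},
  {"tx": -0.008,"ty": 0,"tz": 0,"rx": 0,"ry": 0,"rz": 0,"gripper": 1},
  {"tx": -0.008,"ty": 0,"tz": 0,"rx": 0,"ry": 0,"rz": 0,"gripper": 1},
  {"tx": 0,"ty": 0,"tz": 0,"rx": 0,"ry": 0,"rz": 0,"gripper": 1},
])

```text
time_s: 14.8
ee_pos: [508.5, -123.8, 16.9]
ee_rot: [180.0, 0.0, 103.0]
force: [0.5, 0.2, -0.3]
gripper_width: 0.8
gripper_force: 0.0
```

>>> send_rows([
  {"tx": -0.003,"ty": 0,"tz": 0,"rx": 0,"ry": 0,"rz": 0,"gripper": 1},
  {"tx": -0.003,"ty": 0,"tz": 0,"rx": 0,"ry": 0,"rz": 0,"gripper": 1},
  {"tx": -0.003,"ty": 0,"tz": 0,"rx": 0,"ry": 0,"rz": 0,"gripper": 1},
  {"tx": -0.003,"ty": 0,"tz": 0,"rx": 0,"ry": 0,"rz": 0,"gripper": 1},
  {"tx": -0.003,"ty": 0,"tz": 0,"rx": 0,"ry": 0,"rz": 0,"gripper": 1},
])

```text
time_s: 15.42
ee_pos: [509.9, -130.5, 16.7]
ee_rot: [-180.0, -0.0, 103.0]
force: [-0.5, 3.4, 0.3]
gripper_width: 0.4
gripper_force: 1.3
```

>>> send_rows([
  {"tx": -0.004,"ty": 0,"tz": 0,"rx": 0,"ry": 0,"rz": 0,"gripper": 1},
  {"tx": -0.004,"ty": 0,"tz": 0,"rx": 0,"ry": 0,"rz": 0,"gripper": 1},
  {"tx": -0.004,"ty": 0,"tz": 0,"rx": 0,"ry": 0,"rz": 0,"gripper": 1},
  {"tx": -0.004,"ty": 0,"tz": 0,"rx": 0,"ry": 0,"rz": 0,"gripper": 1},
  {"tx": -0.004,"ty": 0,"tz": 0,"rx": 0,"ry": 0,"rz": 0,"gripper": 1},
])

```text
time_s: 16.05
ee_pos: [512.2, -140.5, 16.7]
ee_rot: [-180.0, 0.0, 103.0]
force: [0.4, 2.6, 1.1]
gripper_width: 0.8
gripper_force: 1.3
```

```bash
cat >> h.py <<'E'
def loc(env):
    r=T();a=r[2];s=env.state();M=np.array([[np.cos(a),np.sin(a)],[-np.sin(a),np.cos(a)]])
    print(round(s["time_s"],2),"local",(M@(s["ee_pos"][:2]-r[:2])).round(2),s["ee_pos"][2].round(1),"Flocal",(M@s["force"][:2]).round(2),s["force"][2].round(2),"Tz",s["torque"].round(2))
E
python3 -c "
from workcell import env
from h import *
loc(env)"
```

```text
16.05 local [-5.55 36.52] 16.7 Flocal [1.01 2.44] 1.07 Tz [ 0.46 -0.08  0.04]
```

>>> send_rows([
  {"tx": -0.004,"ty": 0,"tz": 0,"rx": 0,"ry": 0,"rz": 0,"gripper": 1},
  {"tx": -0.004,"ty": 0,"tz": 0,"rx": 0,"ry": 0,"rz": 0,"gripper": 1},
  {"tx": -0.004,"ty": 0,"tz": 0,"rx": 0,"ry": 0,"rz": 0,"gripper": 1},
  {"tx": -0.004,"ty": 0,"tz": 0,"rx": 0,"ry": 0,"rz": 0,"gripper": 1},
  {"tx": -0.004,"ty": 0,"tz": 0,"rx": 0,"ry": 0,"rz": 0,"gripper": 1},
  {"tx": -0.003,"ty": 0,"tz": 0,"rx": 0,"ry": 0,"rz": 0,"gripper": 1},
  {"tx": -0.003,"ty": 0,"tz": 0,"rx": 0,"ry": 0,"rz": 0,"gripper": 1},
])

```text
time_s: 16.92
ee_pos: [515.1, -153.0, 16.7]
ee_rot: [-180.0, -0.0, 103.0]
force: [-0.2, 3.4, -0.8]
gripper_width: 0.6
gripper_force: 1.7
```

>>> send_rows([
  {"tx": -0.003,"ty": 0,"tz": 0,"rx": 0,"ry": 0,"rz": 0,"gripper": 1},
  {"tx": -0.003,"ty": 0,"tz": 0,"rx": 0,"ry": 0,"rz": 0,"gripper": 1},
  {"tx": -0.002,"ty": 0,"tz": 0,"rx": 0,"ry": 0,"rz": 0,"gripper": 1},
])

```text
time_s: 17.3
ee_pos: [516.1, -157.0, 16.7]
ee_rot: [-180.0, 0.0, 103.0]
force: [-0.8, 2.1, 0.2]
gripper_width: 0.2
gripper_force: 1.6
```

```bash
python3 -c "
from workcell import env
from h import *
loc(env)"
```

```text
17.3 local [-5.55 19.58] 16.7 Flocal [-0.26  2.22] 0.22 Tz [ 0.59 -0.05  0.06]
```

>>> send_rows([
  {"tx": -0.002,"ty": 0,"tz": 0,"rx": 0,"ry": 0,"rz": 0,"gripper": 1},
  {"tx": -0.002,"ty": 0,"tz": 0,"rx": 0,"ry": 0,"rz": 0,"gripper": 1},
])

```text
time_s: 17.55
ee_pos: [516.5, -158.9, 16.7]
ee_rot: [-180.0, 0.0, 103.0]
force: [-0.3, 3.5, -0.1]
gripper_width: 0.3
gripper_force: 1.6
```

>>> send_rows([
  {"tx": -0.001,"ty": 0,"tz": 0,"rx": 0,"ry": 0,"rz": 0,"gripper": 1},
  {"tx": -0.001,"ty": 0,"tz": 0,"rx": 0,"ry": 0,"rz": 0,"gripper": 1},
])

```text
time_s: 17.8
ee_pos: [516.7, -159.9, 16.7]
ee_rot: [-180.0, 0.0, 103.0]
force: [-1.1, 3.9, -0.0]
gripper_width: 0.3
gripper_force: 1.6
```

>>> send_rows([
  {"tx": -0.001,"ty": 0,"tz": 0,"rx": 0,"ry": 0,"rz": 0,"gripper": 1},
  {"tx": -0.001,"ty": 0,"tz": 0,"rx": 0,"ry": 0,"rz": 0,"gripper": 1},
])

```text
time_s: 18.05
ee_pos: [516.9, -160.6, 16.7]
ee_rot: [-180.0, -0.0, 103.0]
force: [0.1, 4.7, 1.2]
gripper_width: 0.5
gripper_force: 2.7
```

>>> send_rows([
  {"tx": -0.001,"ty": 0,"tz": 0,"rx": 0,"ry": 0,"rz": 0,"gripper": 1},
  {"tx": 0,"ty": 0,"tz": 0,"rx": 0,"ry": 0,"rz": 0,"gripper": 1},
])

```text
time_s: 18.3
ee_pos: [516.9, -160.6, 16.7]
ee_rot: [-180.0, -0.1, 103.0]
force: [-0.4, 6.3, 1.6]
gripper_width: 0.5
gripper_force: 3.0
```

```bash
python3 - <<'E'
from workcell import env
from h import *
loc(env)
d=env.grab_frame("side");c=cam(d);u,v=proj(c,[527,-180,30])[0].astype(int)
x,y=u-45,v-35
cv2.imwrite("pics/n1.png",cv2.resize(d["frame"][y:y+70,x:x+90,::-1],None,fx=8,fy=8,interpolation=cv2.INTER_CUBIC))
loc(env)
E
```

```text
18.3 local [-5.56 15.93] 16.7 Flocal [0.99 6.19] 1.61 Tz [1.05 0.01 0.09]
18.35 local [-5.54 15.93] 16.7 Flocal [1.39 5.45] 1.98 Tz [ 1.04 -0.05  0.05]
```

View pics/n1.png

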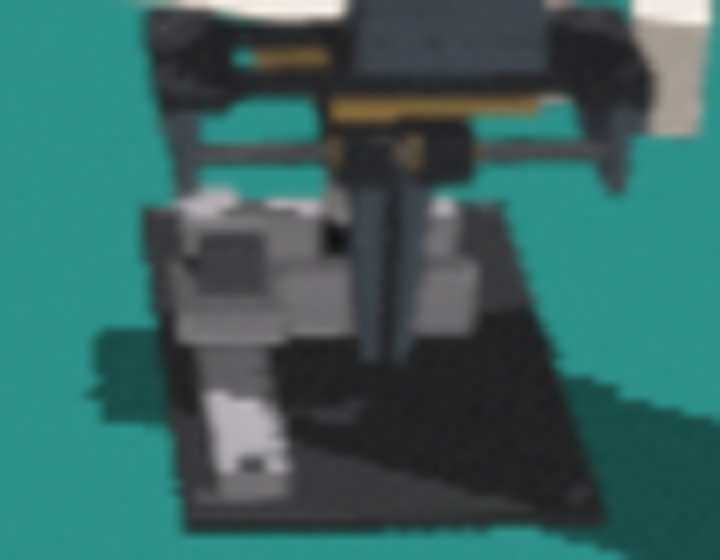

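>>> send_rows([
  {"tx": -0.001,"ty": 0,"tz": 0,"rx": 0,"ry": 0,"rz": 0,"gripper": 1},
  {"tx": 0,"ty": 0,"tz": 0,"rx": 0,"ry": 0,"rz": 0,"gripper": 1},
])

```text
time_s: 18.6
ee_pos: [516.9, -160.7, 16.7]
ee_rot: [-180.0, -0.1, 103.0]
force: [-0.4, 8.5, 2.0]
gripper_width: 0.6
gripper_force: 3.8
```

```bash
python3 -c "
from workcell import env
from h import *
loc(env)"
```

```text
18.6 local [-5.58 15.87] 16.7 Flocal [1.57 8.4 ] 2.05 Tz [ 1.36 -0.02  0.14]
```

The jaw has stopped and the push has risen to about 8 N. I'll back the finger off straight, lift it, and inspect.

>>> send_rows([
  {"tx": 0.003,"ty": 0,"tz": 0,"rx": 0,"ry": 0,"rz": 0,"gripper": 1},
  {"tx": 0.01,"ty": 0,"tz": 0,"rx": 0,"ry": 0,"rz": 0,"gripper": 1},
  {"tx": 0.03,"ty": 0,"tz": 0,"rx": 0,"ry": 0,"rz": 0,"gripper": 1},
  {"tx": 0.03,"ty": 0,"tz": 0,"rx": 0,"ry": 0,"rz": 0,"gripper": 1},
  {"tx": 0,"ty": 0,"tz": -0.05,"rx": 0,"ry": 0,"rz": 0,"gripper": 1},
  {"tx": 0,"ty": 0,"tz": -0.1,"rx": 0,"ry": 0,"rz": 0,"gripper": 1},
  {"tx": 0.1,"ty": 0,"tz": -0.1,"rx": 0,"ry": 0,"rz": 0,"gripper": 1},
  {"tx": 0.1,"ty": 0,"tz": -0.08,"rx": 0,"ry": 0,"rz": 0,"gripper": 1},
  {"tx": 0.1,"ty": 0,"tz": 0,"rx": 0,"ry": 0,"rz": 0,"gripper": 1},
  {"tx": 0.1,"ty": 0,"tz": 0,"rx": 0,"ry": 0,"rz": 0,"gripper": 1},
  {"tx": 0.1,"ty": 0,"tz": 0,"rx": 0,"ry": 0,"rz": 0,"gripper": 1},
  {"tx": 0,"ty": 0,"tz": 0,"rx": 0,"ry": 0,"rz": 0,"gripper": 1},
])

```text
time_s: 20.1
ee_pos: [452.7, 113.4, 174.9]
ee_rot: [180.0, -0.0, 103.4]
force: [0.8, -1.2, -0.3]
gripper_width: 0.7
gripper_force: 0.0
```

```bash
python3 - <<'E'
from workcell import env
from h import *
loc(env)
d=env.grab_frame("top")["frame"][165:265,270:400,::-1]
s=env.grab_frame("side");c=cam(s);u,v=proj(c,[527,-180,30])[0].astype(int)
o=[cv2.resize(d[:75,30:100],(420,450),interpolation=cv2.INTER_CUBIC),cv2.resize(s["frame"][v-30:v+30,u-25:u+25,::-1],(375,450),interpolation=cv2.INTER_CUBIC)]
cv2.imwrite("pics/n2.png",np.hstack(o))
E
```

```text
20.1 local [ -6.22 297.36] 174.9 Flocal [ 0.48 -1.33] -0.29 Tz [-0.06 -0.19 -0.04]
```

View pics/n2.png

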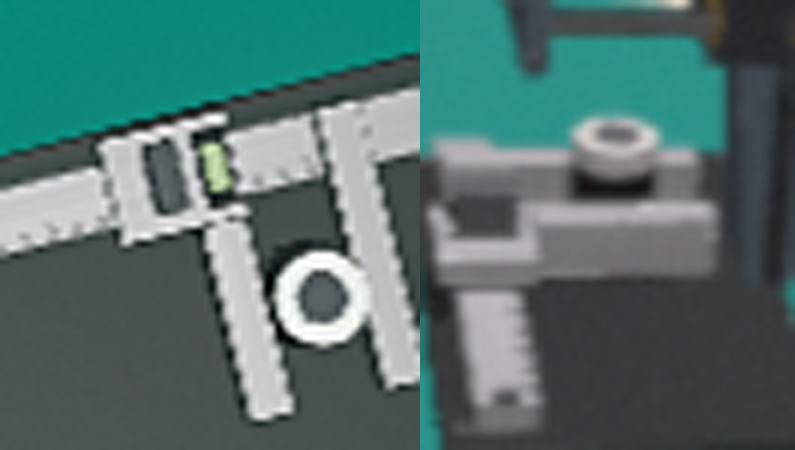

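The can stands upright, centred at about (322,297) in the left panel, with both jaw edges meeting its sides. I'll check the gap numerically: face tips at (295,408) and (386,388).

```bash
python3 - <<'E'
import pickle
from h import *
c=cam(pickle.load(open("top.pkl","rb")));r=T();a=r[2];M=np.array([[np.cos(a),np.sin(a)],[-np.sin(a),np.cos(a)]])
for n,p,z in[("slide tip face",(295,408),36),("slide root face",(251,215),36),("fixed tip face",(386,388),36),("fixed root face",(322,118),36),("can",(322,297),58)]:
    print(n,(M@(ray(c,*((np.array(p)+.5)/6-.5+[300,165]),z)[:2]-r[:2])).round(1))
E
```

```text
slide tip face [-44.1 -20. ]
slide root face [ 29.2 -21.8]
fixed tip face [-45.  -54.5]
fixed root face [ 57.8 -56.2]
can [ -6.5 -37. ]
```

The gap measures about 34.5 mm at both tip and root, so the jaw is square and the can is nipped at x ≈ -6 mm. The arm is well clear, so I'm handing in.

```bash
python3 -c "
from workcell import env
print(env.job_done())"
```

```text
the job is handed in; nothing more can be done
None
```

I handed the job in at about 20 s of robot time: the can stands upright on the base plate, nipped gently between both jaws (about 8 N peak push, jaw square), with the arm clear and no contact seen with anything else.

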